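# Bush down the damper clamp and hold its cam closed

### The arm

A 7-joint arm with a two-finger parallel gripper is mounted at the origin on the work surface. World frame = base frame: x ahead of the robot, y to its left, z up, the work surface at z = 0. Lengths are in m, angles in rad, forces in N, time in s.
With the tool pointing down it reaches from about 0.425 to 0.875 m from the base axis. Payload 4.7 kg.
Tool frame: the origin (TCP) lies at the very end of the fingers, on their centre line; the grasp point (between the pads) lies 19 mm behind it; z points along the fingers, y is the line along which they close (so a half turn about z gives the same grasp; the last joint's range is limited). The gripper opens to 87 mm and grips with 3 to 60 N. Pads are 19 mm wide; open, the fingers measure 117 mm over their backs; the gripper's body (75 mm by 190 mm) begins 51 mm behind the grasp point.
Start: joints at [-1.169, 0.321, -0.07, 1.45, 0.023, 1.371, -0.057], TCP at [0.246, 0.602, 0.223] pointing down, gripper open.
Joint ranges: [-2.86, 2.86], [-0.3, 2.09], [-1.38, 1.24], [0.06, 2.45], [-1.56, 4.7], [0.09, 2.05], [-2.69, 2.69]. Speed limits (rad/s): [2.57, 2.57, 3.14, 3.14, 3.14, 3.14, 3.14].

### API

Orientations are given as a rotation vector (axis times angle).
In Python, from bench import ctrl, imaging, ticket gives the robot as it stands.
- The arm moves only by the tool jog_arm, never from a script. Its argument "rows" is text: rows parted by semicolons, each of 7 numbers parted by spaces: the shift along the tool's x, y, z in cm, then the turn, a rotation vector about the tool's x, y, z in rad, then the closure, from -1 (fully open) to 1 (shut), so that 0 is half open. A call has 1 to 5 rows; each row shifts and turns the commanded pose from where the row before left it, along the tool's axes as they then stand; what a row does not reach is not made up. A row lasts 1/8 s, in which the tool goes at most 62.5 mm and 10.7 degrees, less where a joint would pass 70% of its speed; a pose out of reach is approached as far as the arm can. A call with a gripper value outside its range is refused whole. The fingers move at their own pace and stop on an object; "force" is the grip in N (left out, the last holds). Time passes only in rows, so rows that do not move let the fingers close. It gives the time, the measured TCP pose, the force, the opening and the grip force at its end, in the units of the state.
- ctrl.get_state(): the state, without advancing time (a new reading comes with each control period).
- imaging.get_image(name): name is "scene" or "top" or "wrist"; returns a dict with "img" (480x640x3 uint8, blue, green, red), "vertical_fov" (degrees; the focal length in pixels is half the picture's height over the tangent of half this angle, whatever the lens; pixels are square), "cx", "cy" (the principal point, pixels), "k1" (the pictures are not rectified: a ray, as slopes to the right and down, at radius r is drawn at 1 + k1 r^2 times it, then the intrinsics apply), "origin" and "orientation" of the camera in the world. Camera axes: x right, y down, z forward; pixel columns grow to the right and rows downward; lengths in m; the calibration is good to about 2 mm. A picture is of the moment at which its call begins. There is no depth.
- ticket.close_job(): hands the job in; it is judged then, once.
The state is a dict: "time": time; "joint_positions": joint angles; "qd": joint speeds; "joint_torque": joint torques, N m; "position": TCP position; "tool_rot": TCP orientation; "ft_force": force on the tool from outside, world axes, zero at the start; "torque": the same for the moment, N m; "grip_width": opening from 0.0 (shut) to 1.0 (fully open); "grip_force": force on a finger pad.
Only numpy, scipy, OpenCV 4.12 (cv2) and the standard library are available. Lean on these libraries where they do the work, as an engineer would, in place of code of your own. Each camera call takes 0.05 s, during which the arm holds its last target. There are 200 camera calls.

### The job

Make the damper clamp ready for a thin rod: the large reducer bush already sits in its bore, so lower the middle bush into the large one and then the small bush into the middle one, each pushed down until its collar sits flat on the collar below. Then take the cam lever by its upright handle, swing it round to the cam's highest lift, where the lever points straight away from the block in line with the bore, and finish while still holding it there for the fitter: the lever springs back if it is let go, and past that point the grip slackens again. Leave the other things on the bench where they are.

Things in the scene. Friction and masses are not known exactly. Their poses are not given: they have to be found in the camera images.
- clamp: bench clamp for damper bodies, bolted down; a dark steel base plate 124 x 246 x 12 mm carries an aluminium block split across the middle, 100 mm wide, its top 62 mm above the bench, with an upright round bore of 68 mm. Origin on the bench straight under the centre of the bore. Its z is up; its -y points from the bore towards the cam and lever; the fixed half of the block is on +y (60 mm deep), the sliding jaw on -y.
- cam_pivot (a point): the upright axis of the eccentric cam and its lever, 126 mm from the bore along the clamp's -y, 53 mm above the bench; its axes are parallel to the clamp's
- cam_lever (a joint): angle of the cam lever in rad: 0 at rest against its stop (the lever then points to the clamp's -x, leaning 10 deg towards +y), growing anticlockwise seen from above; 1.75 is the cam's highest lift, the lever then pointing along the clamp's -y, exactly in line with the bore; a stop ends it at 2.30. A spring pulls it back to 0 all the way (about 4 N at the handle at 1.75), and beyond 1.75 the jaw slackens again.
- lever_handle (a point): half-way up the lever's upright black handle, a revolving grip 22 mm thick and 52 mm long (60 to 112 mm above the bench), 108 mm from the cam's axis at the end of a flat steel lever (15 mm wide, top 59 mm above the bench); this point is 86 mm above the bench
- grip: the same revolving handle as a body; origin at its foot, 60 mm above the bench; it turns freely on its own upright axis
- jaw: sliding aluminium half of the split block, on springs ahead of the push block that rides on the cam; at rest it stands 5 mm open, at the cam's highest lift it presses on the large bush with about 14 N
- large_c (a point): large reducer bush, sitting loosely in the clamp's bore: round aluminium sleeve with a grooved collar at the top; body 66 mm thick and 34 mm long, collar 80 mm across and 22 mm high, bore 54 mm right through; point on its axis half-way up (28 mm above its foot). Its collar rests on the block, collar top 84 mm above the bench.
- middle_c (a point): middle reducer bush, the same shape, standing on the bench collar up: body 50 mm thick and 34 mm long, collar 62 mm across and 22 mm high, bore 38 mm, 56 mm high in all, 0.19 kg; point on its axis half-way up (28 mm above its foot, 6 mm below the collar's underside). Nested, this point is 22 mm above that of the large bush.
- small_c (a point): small reducer bush, the same shape, standing on the bench collar up: body 34 mm thick and 34 mm long, collar 46 mm across and 22 mm high, bore 23 mm, 56 mm high in all, 0.12 kg; point on its axis half-way up (28 mm above its foot, 6 mm below the collar's underside). Nested, this point is 22 mm above that of the middle bush.
- threadlock: bystander: red pointed bottle, 42 mm thick, 108 mm high, origin at its foot
- bump_stop: bystander: ribbed yellow bump stop, 46 mm thick, 38 mm high, origin at its foot
- lock_ring: bystander: flat steel lock ring, 68 mm across, 12 mm high, origin at its foot
- spray_can: bystander: blue spray can, 58 mm thick, 175 mm high, origin at its foot
- socket: bystander: deep steel socket standing up, 27 mm thick, 60 mm high, origin at its foot
- spanner: bystander: steel spanner 170 mm long lying flat

How it is judged:
By the outcome, as a careful person would: the job done as asked, in the order asked, and still so for the second after the job is handed in, while the arm keeps its last pose, push and grip.
It also fails if it takes over 64 s, if anything falls off the work surface, if the arm or the gripper's body presses on something with over 40 N, if the wrist force passes 120 N, or if a joint passes its speed limit or range.

## Working session

There is one attempt and no reset: what is moved stays moved. The work goes in short steps, Python scripts to look and compute and a tool call to move; the robot and the scene stay as the last step left them, time stands still between calls to the robot, and variables do not carry over. Pictures are saved under pics/ and viewed, at most 10 in all, crops included, and the job is handed in when it is done.

Besides the shell and the picture viewer there is one more tool, called by a JSON object that holds its "method" and its "body", one argument or row to a line. jog_arm: Moves the arm, as the interface text tells. Its arguments: {"type":"object","properties":{"rows":{"type":"string"},"force":{"type":"number"}},"required":["rows"]}

```bash
mkdir -p pics
cat > h.py <<'E'
import numpy as np, cv2
from bench import ctrl, imaging, ticket
from scipy.spatial.transform import Rotation as R
def K(d):
    f=240/np.tan(np.radians(d["vertical_fov"])/2)
    return np.array([[f,0,d["cx"]],[0,f,d["cy"]],[0,0,1.]])
def Rm(o):
    o=np.array(o,float)
    return o if o.shape==(3,3) else (R.from_rotvec(o).as_matrix() if o.size==3 else R.from_quat(o).as_matrix())
def ray(d,u,v):
    k=K(d);x=(u-k[0,2])/k[0,0];y=(v-k[1,2])/k[0,0]
    rd=np.hypot(x,y);r=rd
    for _ in range(30): r=rd/(1+d["k1"]*r*r)
    s=r/rd if rd>0 else 1
    return np.array(d["origin"]),Rm(d["orientation"])@np.array([x*s,y*s,1])
def onz(d,u,v,z):
    o,r=ray(d,u,v);return o+r*(z-o[2])/r[2]
def proj(d,p):
    c=Rm(d["orientation"]).T@(np.array(p)-np.array(d["origin"]));x,y=c[:2]/c[2]
    s=1+d["k1"]*(x*x+y*y);k=K(d);return np.array([k[0,0]*x*s+k[0,2],k[0,0]*y*s+k[1,2]])
E
python3 - <<'E'
from h import *
for n in("scene","top","wrist"):
    d=imaging.get_image(n);cv2.imwrite(f"pics/{n}0.png",d["img"]);print(n,{k:v for k,v in d.items() if k!="img"})
print(ctrl.get_state())
E
```

```text
scene {'vertical_fov': 50.72532191833952, 'cx': 320.64256186265885, 'cy': 244.2535757616214, 'k1': 0.024198757618238725, 'origin': array([1.41035214, 0.05373052, 0.83176079]), 'orientation': array([-1.64070839, -1.78825076,  0.81909096])}
top {'vertical_fov': 46.751391038293136, 'cx': 324.1161939266163, 'cy': 239.37079149360272, 'k1': -0.09534953818583464, 'origin': array([ 0.44418252, -0.01169283,  1.41996062]), 'orientation': array([-2.20271043,  2.17305537, -0.08222307])}
wrist {'vertical_fov': 63.999365921960425, 'cx': 322.22988885538274, 'cy': 238.48663362799985, 'k1': -0.06826824255996296, 'origin': array([0.17605952, 0.62890474, 0.38402992]), 'orientation': array([2.40713415, 1.61854944, 0.22502649])}
{'time': 0.15, 'joint_positions': array([-1.16889307,  0.32165591, -0.07011906,  1.4513524 ,  0.02260677,
        1.37079498, -0.05688693]), 'qd': array([-1.06205924e-03, -2.82233217e-03,  8.69698384e-04, -4.13478320e-03,
       -6.08106693e-05,  3.68034677e-06, -1.85879211e-03]), 'joint_torque': array([-1.47646188e-04, -4.91793752e+01, -4.04827651e-01, -3.12878144e+01,
       -6.40530582e-02,  4.05085646e-02,  1.13762815e-04]), 'position': array([0.24567557, 0.60135394, 0.22173224]), 'tool_rot': array([-6.05203536e-01, -3.08254747e+00,  2.21440473e-03]), 'ft_force': array([0.5421864 , 0.08963376, 0.34567613]), 'torque': array([ 0.04414505, -0.01091835, -0.0048659 ]), 'grip_force': 0.0, 'grip_width': 1.0004726417916896}
```

View pics/top0.png

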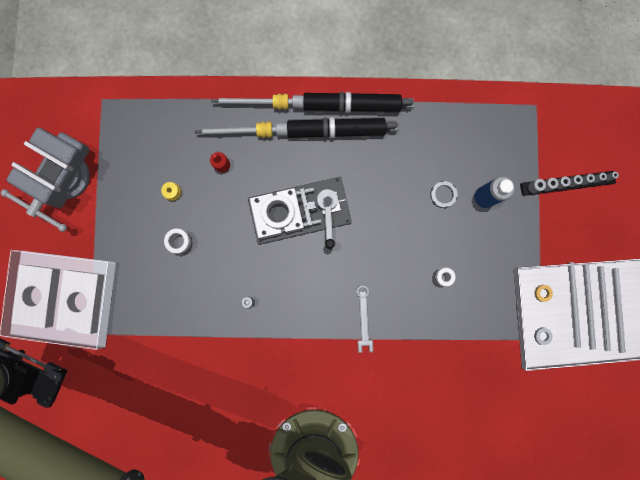

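View pics/scene0.png

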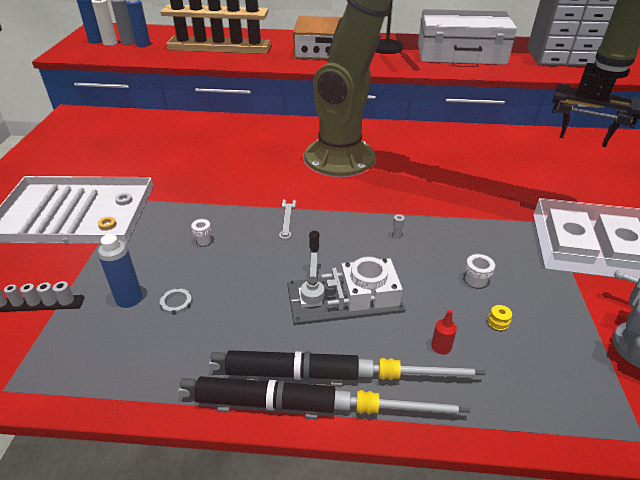

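The top view shows the middle bush at about (177,241), the small bush at (445,277), the large bush in its bore at (280,211), the cam at (327,200) and the handle top at (330,244). The scene view agrees: large (370,272), middle (480,270), small (202,232).

```bash
cat > m.py <<'E'
from h import *
def ell(d,c,win,lo=150,z=0.056,show=None):
    """bright ring near pixel c: outer-contour and hole ellipse centres cast onto z"""
    x0,y0=int(c[0]-win),int(c[1]-win)
    g=cv2.cvtColor(d["img"],cv2.COLOR_BGR2GRAY)[y0:y0+2*win,x0:x0+2*win]
    g=cv2.resize(g,None,fx=8,fy=8,interpolation=cv2.INTER_CUBIC)
    if show: cv2.imwrite(show,g)
    m=(g>lo).astype(np.uint8)
    cs,h=cv2.findContours(m,cv2.RETR_CCOMP,cv2.CHAIN_APPROX_NONE)
    out=[]
    for k,cc in enumerate(cs):
        if cv2.contourArea(cc)<64*30: continue
        e=cv2.fitEllipse(cc);u=(e[0][0]+.5)/8-.5+x0;v=(e[0][1]+.5)/8-.5+y0
        p=onz(d,u,v,z);f=K(d)[0,0]/np.linalg.norm(np.array(d["origin"])-p)
        out.append((h[0][k][3]>=0,np.round([u,v],2),np.round(p*1000,1),np.round(np.array(e[1])/8/f*1000,1)))
    return out
E
python3 - <<'E'
from m import *
t=imaging.get_image("top");s=imaging.get_image("scene")
for d,cs in((t,[("mid",(177,241),18,.056),("small",(445,277),15,.056),("large",(280,211),20,.084)]),(s,[("mid",(480,267),18,.056),("small",(202,228),14,.056),("large",(370,270),24,.084)])):
    for n,c,w,z in cs:
        for lo in(120,170,210):
            for o in ell(d,c,w,lo,z): print(n,lo,*o)
# tiles
T=[cv2.resize(d["img"][y-h:y+h,x-h:x+h],(260,260),interpolation=cv2.INTER_CUBIC) for d,x,y,h in((t,177,241,20),(t,445,277,20),(t,305,210,55),(s,480,267,24),(s,202,228,24),(s,345,275,60))]
cv2.imwrite("pics/tiles.png",np.vstack([np.hstack(T[:3]),np.hstack(T[3:])]))
E
```

```text
mid 120 False [175.59 239.88] [534.  350.1  56. ] [100.7 108.5]
mid 120 True [174.64 239.95] [533.7 352.5  56. ] [31.  39.4]
mid 170 False [175.74 240.37] [532.7 349.6  56. ] [61.8 63.4]
mid 170 True [175.59 240.29] [533. 350.  56.] [39.3 40.5]
mid 210 False [175.72 240.39] [532.7 349.7  56. ] [59.3 60.9]
mid 210 True [175.66 240.36] [532.8 349.9  56. ] [42.  42.9]
small 120 False [444.5 276.5] [ 452.6 -315.7   56. ] [89. 89.]
small 120 True [446.29 276.27] [ 453.2 -320.2   56. ] [18.3 22.7]
small 120 True [437.71 279.05] [ 446.1 -298.8   56. ] [32.8 44.4]
small 170 False [445.89 276.49] [ 452.6 -319.2   56. ] [46.1 47.3]
small 170 True [445.92 276.47] [ 452.7 -319.2   56. ] [23.5 24.5]
small 210 False [445.86 276.54] [ 452.5 -319.1   56. ] [43.8 44.5]
small 210 True [445.9  276.51] [ 452.6 -319.2   56. ] [25.9 26.8]
large 120 False [279.7  211.35] [604.8  91.   84. ] [105.9 114.9]
large 120 True [277.16 210.78] [606.1  97.1  84. ] [52.2 52.7]
large 170 False [279.39 210.47] [607.   91.7  84. ] [ 98.3 116.8]
large 170 True [277.19 210.83] [606.   97.1  84. ] [54.9 55.1]
large 210 Fal
[... 380 characters left out ...]
.58 262.78] [534.3 349.8  56. ] [27.6 44.6]
small 120 False [200.44 228.58] [ 470.4 -313.9   56. ] [46.8 62.8]
small 170 False [200.19 224.42] [ 454.3 -318.8   56. ] [29.6 47.9]
small 170 True [200.14 224.5 ] [ 454.7 -318.8   56. ] [13.  24.5]
small 210 False [200.22 224.42] [ 454.3 -318.7   56. ] [27.5 46.2]
small 210 True [200.18 224.49] [ 454.6 -318.7   56. ] [15.5 26.4]
large 120 False [370.5  275.42] [627.6  99.9  84. ] [ 84.6 118.8]
large 170 False [369.94 274.48] [624.8  98.7  84. ] [ 80.1 105.4]
large 170 True [369.35 269.11] [608.2  97.3  84. ] [36.1 55.4]
large 210 False [369.96 274.89] [626.   98.7  84. ] [ 80.3 102.4]
large 210 True [369.35 269.1 ] [608.2  97.3  84. ] [38.2 57.2]
```

View pics/tiles.png

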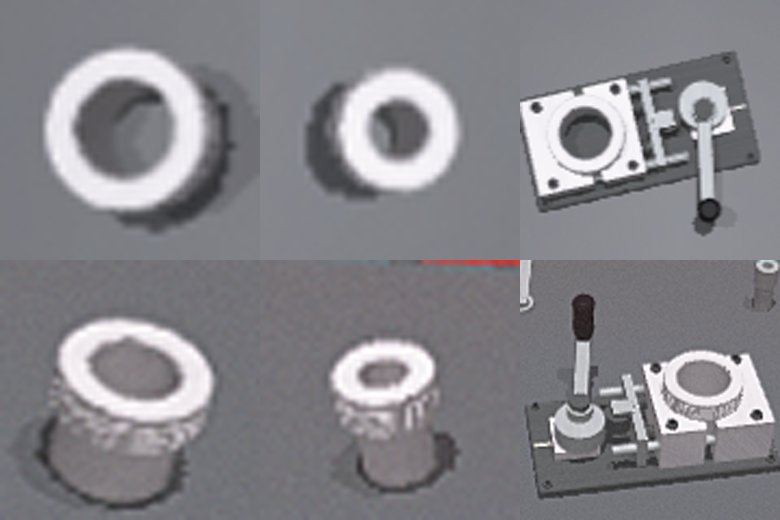

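Both views separate the rings cleanly and agree to about 1.5 mm: middle ≈ (534, 350), small ≈ (453.5, −319), large ≈ (607, 97) mm. In the tiles, the handle top is near top-view pixel (330,243) and the hub near (327,199). Next I need the clamp yaw.

```bash
cat > go.py <<'E'
from h import *
import sys
def goal(x,y,z,az):
    s=ctrl.get_state();Rt=Rm(s["tool_rot"]);p=np.array(s["position"])
    a=np.radians(az);G=np.array([[-np.sin(a),np.cos(a),0],[np.cos(a),np.sin(a),0],[0,0,-1]]).T
    dv=R.from_matrix(Rt.T@G).as_rotvec();d=np.array([x,y,z])-p
    print("t",round(s["time"],2),"pos mm",np.round(p*1000,1),"w",round(s["grip_width"]*87,1),"gf",round(s["grip_force"],1),"F",np.round(s["ft_force"],1))
    print("turn rad",np.round(dv,3),"shift cm: toolnow",np.round(Rt.T@d*100,2),"goalframe",np.round(G.T@d*100,2),"q",np.round(s["joint_positions"],2))
if __name__=="__main__": goal(*map(float,sys.argv[1:5]))
E
python3 - <<'E'
from h import *
from scipy.optimize import brentq
t=imaging.get_image("top");s=imaging.get_image("scene")
for d,x,y,w,b in((t,330,243,9,(606,97.1)),(s,314,238,9,(608.2,97.3))):
    g=cv2.cvtColor(d["img"],cv2.COLOR_BGR2GRAY)[y-w:y+w+1,x-w:x+w+1]
    m=(g<60).astype(np.uint8);yy,xx=np.nonzero(m)
    if d is t: u,v=x-w+xx.mean(),y-w+yy.mean();z=.108   # mostly the top disc
    else: u,v=x-w+xx[yy<yy.min()+6].mean(),y-w+yy.min()+2.5;z=.112
    h=onz(d,u,v,z)*1000
    r=h[:2]-np.array(b);a0=np.degrees(np.arctan2(r[1],r[0]))
    # expected bearing in clamp frame
    c=np.radians(10);e=np.array([-108*np.cos(c),-126+108*np.sin(c)])
    print(len(xx),u,v,h,"dist",np.hypot(*r),np.hypot(*e),"psi",a0-np.degrees(np.arctan2(e[1],e[0])))
# plate long edges in top view: dark plate mask
g=cv2.cvtColor(t["img"],cv2.COLOR_BGR2GRAY)[165:255,240:360];m=((g<85)).astype(np.uint8)
n,l,st,_=cv2.connectedComponentsWithStats(m);k=1+st[1:,4].argmax()
# bright block top: minAreaRect
b=((g>200)).astype(np.uint8);n,l,st,_=cv2.connectedComponentsWithStats(b);k=1+st[1:,4].argmax()
pts=np.argwhere(l==k)[:,::-1]+[240,165]
P=np.array([onz(t,*p,.062)[:2]*1000 for p in pts],np.float32);print("block",cv2.minAreaRect(P))
E
python3 go.py .534 .35 .2 11
```

```text
76 329.2763157894737 243.69736842105263 [526.51317764 -29.76021612 108.        ] dist 149.70527499892796 151.0430110816678 psi 12.69211472094483
148 313.7142857142857 233.5 [532.4187582  -30.15676494 112.        ] dist 148.28359159552068 151.0430110816678 psi 14.02793884491389
block ((604.6989135742188, 101.62693786621094), (99.45994567871094, 112.9146499633789), 13.826648712158203)
t 0.35 pos mm [245.8 601.6 222.3] w 87.1 gf 0.0 F [-0.7  0.4 -1.2]
turn rad [-0.     0.     0.991] shift cm: toolnow [-36.2  -12.4    2.24] goalframe [-30.2   23.49   2.23] q [-1.17  0.32 -0.07  1.45  0.02  1.37 -0.06]
```

{"method": "jog_arm", "body": {
  "rows": "-5.2 -1.77 0 0 0 0 -1; -5.2 -1.77 0 0 0 0 -1; -5.2 -1.77 0 0 0 0 -1; -5.2 -1.77 0 0 0 0 -1; -5.2 -1.77 0 0 0 0 -1"
}}

```text
time: 0.98
position: [0.4543, 0.4203, 0.2228]
tool_rot: [0.605, 3.082, 0.001]
ft_force: [0.3, 0.1, 0.1]
grip_width: 0.996
grip_force: 0.0
```

{"method": "jog_arm", "body": {
  "rows": "-5.2 -1.77 0 0 0 0 -1; -5.2 -1.77 0 0 0 0 -1; 0 0 1 0 0 0.158 -1; 0 0 1 0 0 0.158 -1; 0 0 0 0 0 0.158 -1"
}}

```text
time: 1.6
position: [0.5355, 0.3489, 0.2014]
tool_rot: [-1.32, -2.85, 0.002]
ft_force: [0.5, 0.3, 0.8]
grip_width: 1.001
grip_force: 0.0
```

{"method": "jog_arm", "body": {
  "rows": "0 0 0 0 0 0.158 -1; 0 0 0 0 0 0.158 -1; 0 0 0 0 0 0.157 -1; 0 0 0 0 0 0 -1; 0 0 0 0 0 0 -1"
}}

```text
time: 2.22
position: [0.5359, 0.3495, 0.2026]
tool_rot: [-1.941, -2.47, -0.0]
ft_force: [-0.2, -0.2, -0.1]
grip_width: 0.996
grip_force: 0.0
```

```bash
python3 go.py .5337 .35 .1 13.5
python3 - <<'E'
from m import *
d=imaging.get_image("wrist");cv2.imwrite("pics/w1.png",d["img"]);print(proj(d,(.5337,.35,.056)),d["origin"])
E
```

```text
t 2.23 pos mm [535.9 349.5 202.6] w 86.7 gf 0.0 F [-0.2 -0.2 -0.1]
turn rad [ 0.    -0.     0.003] shift cm: toolnow [ 0.1  -0.2  10.26] goalframe [ 0.1  -0.2  10.26] q [-0.82  0.31  0.26  1.52 -0.08  1.33 -0.32]
[319.94737124 220.78420527] [0.51822833 0.42166242 0.36504875]
```

View pics/w1.png

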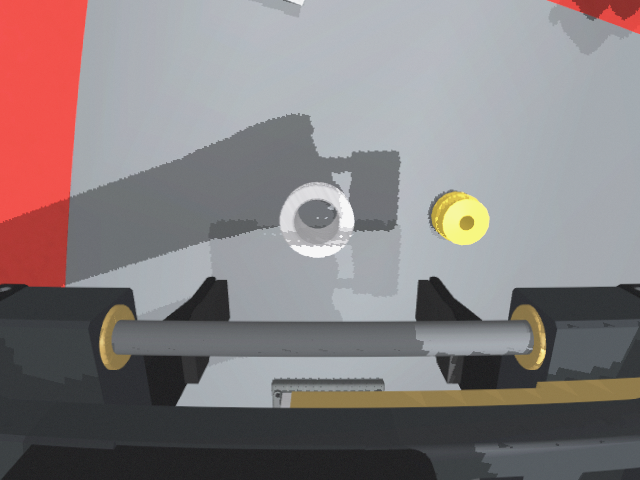

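The wrist view shows the middle bush at about (317,219), against a prediction of (320,221), so the cameras agree to about 2 mm. The yellow bump stop at (463,219) is clear of the fingers.

Run:
```python
from m import *
d=imaging.get_image("wrist")
for lo in(195,215,230):
    for o in ell(d,(317,219),45,lo,.056): print(lo,*o)
```

```text
195 False [316.95 250.09] [537.2 324.7  56. ] [11.  48.6]
195 False [335.82 241.77] [550.9 335.6  56. ] [ 4.1 17. ]
195 False [316.81 214.2 ] [529.9 354.8  56. ] [45.8 57.2]
215 False [317.04 250.14] [537.3 324.7  56. ] [10.5 47.7]
215 False [336.68 241.8 ] [551.6 335.7  56. ] [ 3.1 13.5]
215 False [316.88 214.96] [530.1 354.2  56. ] [44.7 56.5]
230 False [317.04 250.18] [537.3 324.6  56. ] [10.1 47. ]
230 False [345.61 214.11] [552.9 360.5  56. ] [11.2 30.5]
```

{"method": "jog_arm", "body": {
  "rows": "0.1 -0.2 4 0 0 0 -1; 0 0 3 0 0 0 -1; 0 0 3 0 0 0 -1; 0 0 2 0 0 0 -1; 0 0 0 0 0 0 -1"
}}

```text
time: 2.95
position: [0.5328, 0.3493, 0.081]
tool_rot: [-1.943, -2.467, 0.005]
ft_force: [-0.4, 0.2, 0.1]
grip_width: 1.0
grip_force: 0.0
```

```bash
python3 go.py .5337 .35 .038 13.5
```

```text
t 2.95 pos mm [532.8 349.3  81. ] w 87.0 gf 0.0 F [-0.4  0.2  0.1]
turn rad [-0.003  0.001  0.001] shift cm: toolnow [0.06 0.11 4.3 ] goalframe [0.05 0.1  4.3 ] q [-0.82  0.4   0.24  1.65 -0.1   1.11 -0.31]
```

{"method": "jog_arm", "body": {
  "rows": "0.05 0 2 0 0 0 -1; 0 0 2.3 0 0 0 -1; 0 0 0 0 0 0 -1; 0 0 0 0 0 0 0.6; 0 0 0 0 0 0 0.6",
  "force": 25
}}

```text
time: 3.58
position: [0.5345, 0.3509, 0.0409]
tool_rot: [1.944, 2.467, 0.004]
ft_force: [-0.3, 1.0, -0.2]
grip_width: 0.853
grip_force: 0.0
```

{"method": "jog_arm", "body": {
  "rows": "0 0 0 0 0 0 0.6; 0 0 0 0 0 0 0.6; 0 0 0 0 0 0 0.6; 0 0 0 0 0 0 0.6; 0 0 0 0 0 0 0.6"
}}

```text
time: 4.2
position: [0.5333, 0.3506, 0.0403]
tool_rot: [-1.944, -2.467, 0.0]
ft_force: [-3.8, -1.3, 6.2]
grip_width: 0.701
grip_force: 25.0
```

```bash
python3 go.py .607 .0972 .17 13.5
```

```text
t 4.2 pos mm [533.3 350.6  40.3] w 61.0 gf 25.0 F [-3.8 -1.3  6.2]
turn rad [-0.001 -0.     0.001] shift cm: toolnow [-26.35   1.23 -12.98] goalframe [-26.36   1.25 -12.97] q [-0.81  0.44  0.24  1.68 -0.12  1.03 -0.3 ]
```

{"method": "jog_arm", "body": {
  "rows": "0 0 -2 0 0 0 0.6; 0 0 -4 0 0 0 0.6; 0 0 -4 0 0 0 0.6; 0 0 -3 0 0 0 0.6; 0 0 0 0 0 0 0.6"
}}

```text
time: 4.82
position: [0.5359, 0.3514, 0.1736]
tool_rot: [1.944, 2.465, 0.012]
ft_force: [0.7, -0.5, -1.9]
grip_width: 0.699
grip_force: 25.0
```

{"method": "jog_arm", "body": {
  "rows": "-5.27 0.25 0 0 0 0 0.6; -5.27 0.25 0 0 0 0 0.6; -5.27 0.25 0 0 0 0 0.6; -5.27 0.25 0 0 0 0 0.6; -5.27 0.25 0 0 0 0 0.6"
}}

```text
time: 5.45
position: [0.6071, 0.0952, 0.1683]
tool_rot: [-1.944, -2.467, 0.002]
ft_force: [0.6, 0.9, -2.2]
grip_width: 0.704
grip_force: 25.0
```

{"method": "jog_arm", "body": {
  "rows": "0 0 0 0 0 0 0.6; 0 0 0 0 0 0 0.6; 0 0 0 0 0 0 0.6"
}}

```text
time: 5.82
position: [0.6068, 0.0991, 0.1689]
tool_rot: [-1.94, -2.469, 0.0]
ft_force: [-0.1, -0.6, -1.6]
grip_width: 0.704
grip_force: 25.0
```

```bash
python3 go.py .607 .0972 .17 13.5
python3 - <<'E'
from h import *
a=[imaging.get_image(n) for n in("wrist","scene")]
c=a[1]["img"][170:330,260:470]
cv2.imwrite("pics/w2.png",np.hstack([cv2.resize(a[0]["img"],(400,300)),cv2.resize(c,(394,300),interpolation=cv2.INTER_CUBIC)]))
E
```

```text
t 5.83 pos mm [606.8  99.1 168.9] w 61.2 gf 25.0 F [-0.1 -0.6 -1.6]
turn rad [-0.001 -0.001  0.003] shift cm: toolnow [-0.19 -0.02 -0.11] goalframe [-0.19 -0.02 -0.11] q [-0.53  0.29  0.39  1.63 -0.11  1.25  0.12]
```

View pics/w2.png

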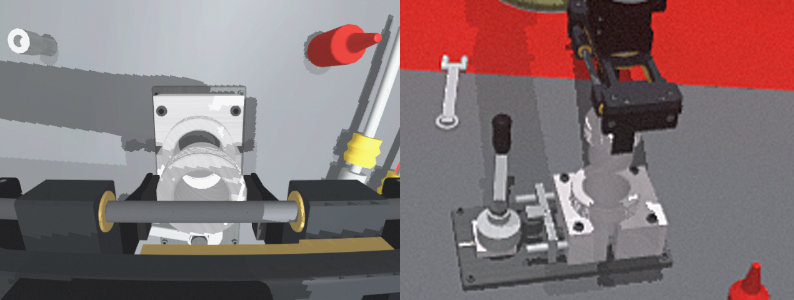

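The held bush hangs straight. In the wrist view the block edges run parallel to the tool, so a yaw of about 13.5° holds. Lowering.

{"method": "jog_arm", "body": {
  "rows": "-0.1 0 2 0 0 0 0.6; 0 0 2 0 0 0 0.6; 0 0 0 0 0 0 0.6; 0 0 0.5 0 0 0 0.6; 0 0 0.5 0 0 0 0.6"
}}

```text
time: 6.55
position: [0.6083, 0.0968, 0.1221]
tool_rot: [1.944, 2.468, 0.003]
ft_force: [-9.8, -0.1, 23.4]
grip_width: 0.705
grip_force: 25.0
```

```bash
python3 go.py .6068 .098 .088 13.5
```

```text
t 6.55 pos mm [608.3  96.8 122.1] w 61.3 gf 25.0 F [-9.8 -0.1 23.4]
turn rad [ 0.002 -0.001  0.001] shift cm: toolnow [ 0.15 -0.12  3.41] goalframe [ 0.16 -0.11  3.41] q [-0.52  0.32  0.38  1.68 -0.13  1.16  0.14]
```

{"method": "jog_arm", "body": {
  "rows": "0 0 -0.4 0 0 0 0.6; 0 0 0 0 0 0 0.6; 0.1 -0.15 0 0 0 0 0.6; 0 0 0 0 0 0 0.6; 0 0 0.4 0 0 0 0.6"
}}

```text
time: 7.18
position: [0.6061, 0.0968, 0.1196]
tool_rot: [1.944, 2.467, 0.001]
ft_force: [-0.3, 0.3, -2.4]
grip_width: 0.704
grip_force: 25.0
```

```bash
python3 go.py .6068 .098 .088 13.5; python3 -c "
from h import *;print(ctrl.get_state()['torque'])"
```

```text
t 7.17 pos mm [606.1  96.8 119.6] w 61.2 gf 25.0 F [-0.3  0.3 -2.4]
turn rad [ 0.001 -0.     0.   ] shift cm: toolnow [0.1  0.09 3.16] goalframe [0.1  0.09 3.16] q [-0.52  0.32  0.38  1.69 -0.13  1.16  0.13]
[-0.03390886  0.14584697  0.01913876]
```

{"method": "jog_arm", "body": {
  "rows": "0 0 0.4 0 0 0 0.6; 0 0 0.4 0 0 0 0.6; 0 0 0.4 0 0 0 0.6; 0 0 0.4 0 0 0 0.6; 0 0 0 0 0 0 0.6"
}}

```text
time: 7.8
position: [0.6057, 0.0967, 0.1031]
tool_rot: [-1.944, -2.467, 0.001]
ft_force: [0.8, -1.1, -2.3]
grip_width: 0.701
grip_force: 25.0
```

```bash
python3 go.py .6068 .098 .088 13.5; python3 -c "
from h import *;print(ctrl.get_state()['torque'])"
```

```text
t 7.8 pos mm [605.7  96.7 103.1] w 61.0 gf 25.0 F [ 0.8 -1.1 -2.3]
turn rad [-0.001 -0.     0.   ] shift cm: toolnow [0.1  0.14 1.51] goalframe [0.1  0.14 1.51] q [-0.51  0.34  0.38  1.7  -0.14  1.13  0.14]
[-4.64492867e-02 -1.70472903e-06 -3.58509101e-02]
```

{"method": "jog_arm", "body": {
  "rows": "0 0 0.4 0 0 0 0.6; 0 0 0.4 0 0 0 0.6; 0 0 0.4 0 0 0 0.6; 0 0 0.1 0 0 0 0.6; 0 0 0 0 0 0 0.6"
}}

```text
time: 8.43
position: [0.606, 0.0967, 0.0906]
tool_rot: [1.944, 2.467, 0.0]
ft_force: [-0.8, -0.1, -2.1]
grip_width: 0.704
grip_force: 25.0
```

```bash
python3 go.py .6068 .098 .088 13.5; python3 -c "
from h import *;print(ctrl.get_state()['torque'])"
```

```text
t 8.43 pos mm [606.   96.7  90.6] w 61.2 gf 25.0 F [-0.8 -0.1 -2.1]
turn rad [0. 0. 0.] shift cm: toolnow [0.11 0.1  0.26] goalframe [0.11 0.1  0.26] q [-0.51  0.35  0.38  1.71 -0.14  1.1   0.14]
[-0.07647549  0.08436851  0.03599234]
```

{"method": "jog_arm", "body": {
  "rows": "0 0 0.1 0 0 0 0.6; 0 0 0.1 0 0 0 0.6; 0 0 0 0 0 0 0.6"
}}

```text
time: 8.8
position: [0.6062, 0.0968, 0.0901]
tool_rot: [-1.945, -2.467, -0.001]
ft_force: [-4.4, -0.8, 6.5]
grip_width: 0.701
grip_force: 25.0
```

```bash
python3 go.py .6068 .098 .088 13.5
```

```text
t 8.8 pos mm [606.2  96.8  90.1] w 61.0 gf 25.0 F [-4.4 -0.8  6.5]
turn rad [ 0.001 -0.     0.   ] shift cm: toolnow [0.11 0.09 0.21] goalframe [0.11 0.09 0.21] q [-0.51  0.35  0.38  1.71 -0.14  1.1   0.14]
```

{"method": "jog_arm", "body": {
  "rows": "0 0 0.1 0 0 0 0.6; 0 0 0 0 0 0 0.6; 0 0 0 0 0 0 -1; 0 0 0 0 0 0 -1; 0 0 0 0 0 0 -1"
}}

```text
time: 9.43
position: [0.606, 0.0968, 0.0874]
tool_rot: [1.944, 2.467, 0.0]
ft_force: [-0.2, 0.3, -0.7]
grip_width: 0.952
grip_force: 0.0
```

{"method": "jog_arm", "body": {
  "rows": "0 0 0 0 0 0 -1; 0 0 -3 0 0 0 -1; 0 0 -5 0 0 0 -1; 0 0 -4 0 0 0 -1; 0 0 0 0 0 0 -1"
}}

```text
time: 10.05
position: [0.6083, 0.097, 0.2117]
tool_rot: [1.942, 2.464, 0.01]
ft_force: [-0.2, 0.0, 0.0]
grip_width: 1.001
grip_force: 0.0
```

```bash
python3 go.py .4532 -.319 .2 13.5;python3 - <<'E'
from m import *
w,s,t=[imaging.get_image(n) for n in("wrist","scene","top")]
c=s["img"][230:330,310:420]
cv2.imwrite("pics/w3.png",np.hstack([cv2.resize(w["img"],(400,300)),cv2.resize(c,(330,300),interpolation=cv2.INTER_CUBIC)]))
u,v=map(int,proj(s,(.606,.097,.106)))
for lo in(170,210):
  for o in ell(s,(u,v),20,lo,.106): print(lo,*o)
E
```

```text
t 10.05 pos mm [608.3  97.  211.7] w 87.1 gf 0.0 F [-0.2  0.   0. ]
turn rad [ 0.008 -0.     0.   ] shift cm: toolnow [-36.82 -24.81   0.97] goalframe [-36.83 -24.8    1.17] q [-0.53  0.25  0.39  1.58 -0.1   1.32  0.11]
170 False [382.32 275.69] [649.2 122.8 106. ] [12.3 20.7]
170 False [376.28 269.06] [630.3 110.4 106. ] [10.7 28.5]
170 False [355.54 270.45] [638.5  67.3 106. ] [29.5 50.7]
210 False [376.37 268.94] [629.9 110.6 106. ] [ 8.3 25.9]
210 False [355.46 271.05] [640.3  67.2 106. ] [28.1 48.3]
```

View pics/w3.png

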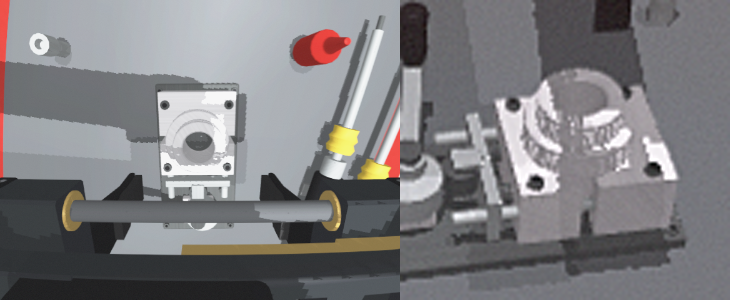

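The middle bush sits collar on collar in both views (scene crop around (580,100)). Moving to the small bush.

{"method": "jog_arm", "body": {
  "rows": "-4.6 -3.1 0 0 0 0 -1; -4.6 -3.1 0 0 0 0 -1; -4.6 -3.1 0 0 0 0 -1; -4.6 -3.1 0 0 0 0 -1; -4.6 -3.1 0 0 0 0 -1"
}}

```text
time: 10.82
position: [0.5073, -0.1643, 0.2059]
tool_rot: [-1.943, -2.466, 0.002]
ft_force: [1.0, -0.3, 0.5]
grip_width: 1.002
grip_force: 0.0
```

{"method": "jog_arm", "body": {
  "rows": "-4.6 -3.1 0 0 0 0 -1; -4.6 -3.1 0 0 0 0 -1; -4.6 -3.1 0 0 0 0 -1; 0 0 4 0 0 0 -1; 0 0 4 0 0 0 -1"
}}

```text
time: 11.45
position: [0.4497, -0.3195, 0.1254]
tool_rot: [-1.946, -2.464, 0.0]
ft_force: [0.7, -0.2, -0.2]
grip_width: 1.004
grip_force: 0.0
```

{"method": "jog_arm", "body": {
  "rows": "0 0 2 0 0 0 -1; 0 0 0 0 0 0 -1; 0 0 0 0 0 0 -1; 0 0 0 0 0 0 -1"
}}

```text
time: 11.95
position: [0.4515, -0.3194, 0.1086]
tool_rot: [1.943, 2.466, 0.001]
ft_force: [-0.1, 0.2, 0.1]
grip_width: 1.001
grip_force: 0.0
```

```bash
python3 go.py .4527 -.3192 .039 13.5
```

```text
t 11.95 pos mm [ 451.5 -319.4  108.6] w 87.1 gf 0.0 F [-0.1  0.2  0.1]
turn rad [0.001 0.001 0.   ] shift cm: toolnow [-0.    0.11  6.96] goalframe [-0.01  0.12  6.96] q [-0.05  0.24  0.7   1.86 -0.17  1.11  0.95]
```

{"method": "jog_arm", "body": {
  "rows": "0 0.12 3 0 0 0 -1; 0 0 3 0 0 0 -1; 0 0 0.9 0 0 0 -1; 0 0 0 0 0 0 -1; 0 0 0 0 0 0 0.9"
}}

```text
time: 12.58
position: [0.453, -0.3194, 0.0399]
tool_rot: [1.943, 2.466, 0.001]
ft_force: [0.7, -0.5, -0.1]
grip_width: 0.949
grip_force: 0.0
```

{"method": "jog_arm", "body": {
  "rows": "0 0 0 0 0 0 0.9; 0 0 0 0 0 0 0.9; 0 0 0 0 0 0 0.9; 0 0 0 0 0 0 0.9; 0 0 0 0 0 0 0.9"
}}

```text
time: 13.2
position: [0.4519, -0.3188, 0.0386]
tool_rot: [-1.945, -2.467, 0.0]
ft_force: [0.1, 0.4, 1.4]
grip_width: 0.521
grip_force: 24.9
```

{"method": "jog_arm", "body": {
  "rows": "0 0 0 0 0 0 0.9; 0 0 0 0 0 0 0.9; 0 0 0 0 0 0 0.9"
}}

```text
time: 13.58
position: [0.4519, -0.3188, 0.0386]
tool_rot: [-1.944, -2.467, 0.0]
ft_force: [-0.8, -0.0, 1.3]
grip_width: 0.518
grip_force: 24.9
```

```bash
python3 go.py .4527 -.3192 .039 13.5
```

```text
t 13.57 pos mm [ 451.9 -318.8   38.6] w 45.1 gf 24.9 F [-0.8 -0.   1.3]
turn rad [-0. -0.  0.] shift cm: toolnow [-0.05  0.07 -0.04] goalframe [-0.05  0.07 -0.04] q [-0.01  0.33  0.67  1.91 -0.25  0.98  1.01]
```

{"method": "jog_arm", "body": {
  "rows": "0 0 -2 0 0 0 0.9; 0 0 -5 0 0 0 0.9; 0 0 -5 0 0 0 0.9; 0 0 -3 0 0 0 0.9; 0 0 0 0 0 0 0.9"
}}

```text
time: 14.2
position: [0.4538, -0.3198, 0.1921]
tool_rot: [1.941, 2.463, 0.004]
ft_force: [1.2, 1.2, -0.4]
grip_width: 0.523
grip_force: 24.9
```

```bash
python3 go.py .6062 .0965 .19 13.5;python3 - <<'E'
from m import *
s,t=[imaging.get_image(n) for n in("scene","top")]
for d in(t,s):
  c=proj(d,(.606,.097,.106))
  for lo in(170,190,210):
    for o in ell(d,c,19,lo,.106): print(lo,*o)
E
```

```text
t 14.2 pos mm [ 453.8 -319.8  192.1] w 45.5 gf 24.9 F [ 1.2  1.2 -0.4]
turn rad [0.006 0.004 0.   ] shift cm: toolnow [36.92 24.55  0.23] goalframe [36.93 24.54  0.21] q [-0.09  0.15  0.72  1.76 -0.11  1.26  0.9 ]
170 False [276.44 209.74] [606.   97.1 106. ] [ 94.3 110.1]
170 True [276.58 208.89] [608.   96.8 106. ] [38.6 38.8]
190 False [276.35 209.77] [605.9  97.3 106. ] [ 93.8 109.4]
190 True [273.   198.67] [632.4 105.9 106. ] [ 79.7 118.3]
190 True [276.58 208.9 ] [608.   96.8 106. ] [39.5 39.8]
210 False [276.55 209.53] [606.5  96.8 106. ] [ 92.7 108.4]
210 True [275.8  206.46] [613.8  98.8 106. ] [67.1 79.1]
210 True [276.57 208.9 ] [608.   96.8 106. ] [40.5 40.9]
170 False [369.31 266.13] [622.6  95.8 106. ] [58.2 79.5]
170 True [369.85 262.17] [610.1  96.8 106. ] [24.8 38.5]
190 False [369.05 266.  ] [622.2  95.3 106. ] [57.3 78. ]
190 True [369.84 262.18] [610.2  96.8 106. ] [25.7 39.4]
210 False [368.87 266.29] [623.2  94.9 106. ] [57.2 76.2]
210 True [369.84 262.18] [610.1  96.8 106. ] [26.7 40.3]
```

{"method": "jog_arm", "body": {
  "rows": "4.62 3.08 0 0 0 0 0.9; 4.62 3.08 0 0 0 0 0.9; 4.62 3.08 0 0 0 0 0.9; 4.62 3.08 0 0 0 0 0.9; 4.62 3.08 0 0 0 0 0.9"
}}

```text
time: 14.92
position: [0.547, -0.0563, 0.1867]
tool_rot: [-1.943, -2.466, 0.003]
ft_force: [0.1, 0.2, -1.0]
grip_width: 0.516
grip_force: 24.9
```

{"method": "jog_arm", "body": {
  "rows": "4.62 3.08 0 0 0 0 0.9; 4.62 3.08 0 0 0 0 0.9; 4.62 3.08 0 0 0 0 0.9; 0 0 2 0 0 0 0.9; 0 0 1 0 0 0 0.9"
}}

```text
time: 15.55
position: [0.6034, 0.0974, 0.1553]
tool_rot: [-1.943, -2.466, 0.008]
ft_force: [0.1, -0.5, -0.5]
grip_width: 0.521
grip_force: 24.9
```

{"method": "jog_arm", "body": {
  "rows": "0 0 0 0 0 0 0.9; 0 0 0 0 0 0 0.9; 0 0 0 0 0 0 0.9"
}}

```text
time: 15.92
position: [0.6056, 0.0975, 0.1595]
tool_rot: [1.946, 2.466, 0.002]
ft_force: [0.5, 0.1, -1.6]
grip_width: 0.52
grip_force: 24.9
```

```bash
python3 go.py .6074 .0972 .15 13.5
```

```text
t 15.93 pos mm [605.6  97.5 159.5] w 45.2 gf 24.9 F [ 0.5  0.1 -1.6]
turn rad [ 0.002 -0.    -0.001] shift cm: toolnow [-0.07  0.16  0.95] goalframe [-0.07  0.17  0.95] q [-0.54  0.29  0.41  1.65 -0.12  1.23  0.13]
```

{"method": "jog_arm", "body": {
  "rows": "-0.07 0.15 0.6 0 0 0 0.9; 0 0 0.6 0 0 0 0.9; 0 0 0 0 0 0 0.9; 0 0 0 0 0 0 0.9"
}}

```text
time: 16.42
position: [0.6068, 0.098, 0.1465]
tool_rot: [-1.944, -2.468, 0.0]
ft_force: [-0.1, 0.0, -1.6]
grip_width: 0.514
grip_force: 24.9
```

```bash
python3 go.py .6074 .0972 .14 13.5
```

```text
t 16.43 pos mm [606.8  98.  146.5] w 44.7 gf 24.9 F [-0.1  0.  -1.6]
turn rad [-0. -0.  0.] shift cm: toolnow [-0.09  0.04  0.65] goalframe [-0.09  0.04  0.65] q [-0.54  0.3   0.41  1.66 -0.13  1.21  0.13]
```

{"method": "jog_arm", "body": {
  "rows": "-0.08 0.04 0 0 0 0 0.9; 0 0 0.2 0 0 0 0.9; 0 0 0.2 0 0 0 0.9; 0 0 0.2 0 0 0 0.9; 0 0 0 0 0 0 0.9"
}}

```text
time: 17.05
position: [0.6072, 0.0972, 0.1403]
tool_rot: [-1.944, -2.467, 0.0]
ft_force: [-0.3, -1.0, -0.8]
grip_width: 0.524
grip_force: 24.9
```

```bash
python3 go.py .6074 .0972 .14 13.5
```

```text
t 17.05 pos mm [607.2  97.2 140.3] w 45.6 gf 24.9 F [-0.3 -1.  -0.8]
turn rad [-0. -0.  0.] shift cm: toolnow [-0.01  0.02  0.03] goalframe [-0.01  0.02  0.03] q [-0.54  0.31  0.41  1.66 -0.13  1.2   0.13]
```

{"method": "jog_arm", "body": {
  "rows": "0 0 0.4 0 0 0 0.9; 0 0 0.4 0 0 0 0.9; 0 0 0.4 0 0 0 0.9; 0 0 0.4 0 0 0 0.9; 0 0 0.4 0 0 0 0.9"
}}

```text
time: 17.68
position: [0.6074, 0.0972, 0.1202]
tool_rot: [-1.944, -2.467, 0.0]
ft_force: [-0.2, 0.1, -0.9]
grip_width: 0.518
grip_force: 24.9
```

{"method": "jog_arm", "body": {
  "rows": "0 0 0.4 0 0 0 0.9; 0 0 0.3 0 0 0 0.9; 0 0 0.2 0 0 0 0.9; 0 0 0 0 0 0 0.9"
}}

```text
time: 18.18
position: [0.6074, 0.0972, 0.1115]
tool_rot: [-1.944, -2.467, 0.0]
ft_force: [-0.3, -0.6, -0.7]
grip_width: 0.52
grip_force: 24.9
```

```bash
python3 go.py .6074 .0972 .109 13.5
```

```text
t 18.18 pos mm [607.4  97.2 111.5] w 45.2 gf 24.9 F [-0.3 -0.6 -0.7]
turn rad [-0. -0.  0.] shift cm: toolnow [-0.    0.    0.25] goalframe [-0.    0.    0.25] q [-0.53  0.34  0.4   1.69 -0.14  1.14  0.14]
```

{"method": "jog_arm", "body": {
  "rows": "0 0 0.1 0 0 0 0.9; 0 0 0.1 0 0 0 0.9; 0 0 0.1 0 0 0 0.9; 0 0 0 0 0 0 0.9"
}}

```text
time: 18.68
position: [0.6078, 0.0973, 0.1106]
tool_rot: [1.944, 2.467, 0.002]
ft_force: [-3.9, -0.1, 7.8]
grip_width: 0.519
grip_force: 25.0
```

```bash
python3 go.py .6074 .0972 .109 13.5
```

```text
t 18.68 pos mm [607.8  97.3 110.6] w 45.2 gf 25.0 F [-3.9 -0.1  7.8]
turn rad [ 0.001 -0.001  0.   ] shift cm: toolnow [ 0.   -0.04  0.16] goalframe [ 0.   -0.04  0.16] q [-0.53  0.34  0.4   1.69 -0.14  1.14  0.14]
```

The small bush is seated: contact came at TCP 110.6 mm, the expected height. Releasing and moving towards the handle.

{"method": "jog_arm", "body": {
  "rows": "0 0 0.1 0 0 0 0.9; 0 0 0 0 0 0 -1; 0 0 0 0 0 0 -1; 0 0 0 0 0 0 -1; 0 0 0 0 0 0 -1"
}}

```text
time: 19.3
position: [0.6073, 0.0972, 0.1073]
tool_rot: [-1.944, -2.467, 0.0]
ft_force: [-0.9, -0.2, -0.9]
grip_width: 0.888
grip_force: 0.0
```

{"method": "jog_arm", "body": {
  "rows": "0 0 -3 0 0 0 -1; 0 0 -4 0 0 0 -1; 0 0 -2 0 0 0 -1; -5.3 -5.3 0 0 0 0 -1; -5.3 -5.3 0 0 0 0 -1"
}}

```text
time: 19.92
position: [0.5413, -0.0104, 0.1971]
tool_rot: [1.942, 2.469, -0.001]
ft_force: [0.5, -0.8, 0.6]
grip_width: 1.001
grip_force: 0.0
```

{"method": "jog_arm", "body": {
  "rows": "0 0 0 0 0 0 -1; 0 0 0 0 0 0 -1; 0 0 0 0 0 0 -1"
}}

```text
time: 20.3
position: [0.5425, -0.0078, 0.1972]
tool_rot: [-1.941, -2.469, 0.0]
ft_force: [-0.4, -0.3, 0.3]
grip_width: 1.0
grip_force: 0.0
```

```bash
python3 go.py .5285 -.031 .13 13.5;python3 - <<'E'
from m import *
w,s,t=[imaging.get_image(n) for n in("wrist","scene","top")]
c=s["img"][220:330,290:430]
cv2.imwrite("pics/w4.png",np.hstack([cv2.resize(w["img"],(400,300)),cv2.resize(c,(382,300),interpolation=cv2.INTER_CUBIC)]))
print("handle top/bottom pred",proj(w,(.5285,-.031,.112)),proj(w,(.5285,-.031,.06)),"cam",proj(w,(.6364,-.0255,.06)))
for d in(t,s):
  c=proj(d,(.608,.097,.128))
  for o in ell(d,c,15,190,.128): print(*o)
E
```

```text
t 20.3 pos mm [542.5  -7.8 197.2] w 87.0 gf 0.0 F [-0.4 -0.3  0.3]
turn rad [-0.    -0.     0.003] shift cm: toolnow [-1.92 -1.9   6.72] goalframe [-1.93 -1.9   6.72] q [-0.47  0.11  0.47  1.77 -0.05  1.28  0.25]
handle top/bottom pred [294.63715598 270.07563455] [299.05684418 247.55196884] cam [426.50749683 270.5923066 ]
False [273.82 206.61] [610.6 101.6 128. ] [69.9 82. ]
True [275.66 206.33] [611.3  97.3 128. ] [49.  53.4]
True [275.86 206.99] [609.7  96.8 128. ] [24.8 24.9]
False [369.9  259.77] [627.   95.6 128. ] [50.6 56. ]
True [370.54 254.95] [611.8  96.8 128. ] [14.9 23.9]
```

View pics/w4.png

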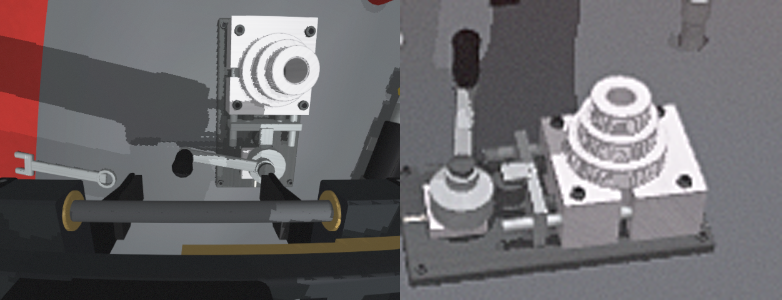

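The full stack stands nested (scene crop around (620,130)), and the lever is still at rest with the handle at about (290,260) in the full wrist image, within 4 px of the prediction.

{"method": "jog_arm", "body": {
  "rows": "-1.93 -1.9 0 0 0 0 -1; 0 0 3 0 0 0 -1; 0 0 3 0 0 0 -1; 0 0 0 0 0 0 -1; 0 0 0 0 0 0 -1"
}}

```text
time: 21.08
position: [0.5286, -0.0332, 0.1387]
tool_rot: [1.944, 2.466, 0.001]
ft_force: [0.4, -0.7, -0.1]
grip_width: 1.0
grip_force: 0.0
```

```bash
python3 go.py .5285 -.0315 .073 13.5
```

```text
t 21.07 pos mm [528.6 -33.2 138.7] w 87.0 gf 0.0 F [ 0.4 -0.7 -0.1]
turn rad [ 0.001  0.    -0.   ] shift cm: toolnow [0.17 0.02 6.57] goalframe [0.17 0.03 6.57] q [-0.44  0.13  0.49  1.87 -0.07  1.15  0.31]
```

{"method": "jog_arm", "body": {
  "rows": "0.15 0 3 0 0 0 -1; 0 0 3 0 0 0 -1; 0 0 0.6 0 0 0 -1; 0 0 0 0 0 0 -1; 0 0 0 0 0 0 1",
  "force": 40
}}

```text
time: 21.7
position: [0.5292, -0.0312, 0.0732]
tool_rot: [1.943, 2.466, 0.003]
ft_force: [0.0, -0.3, -0.4]
grip_width: 0.946
grip_force: 0.0
```

{"method": "jog_arm", "body": {
  "rows": "0 0 0 0 0 0 1; 0 0 0 0 0 0 1; 0 0 0 0 0 0 1; 0 0 0 0 0 0 1; 0 0 0 0 0 0 1"
}}

```text
time: 22.32
position: [0.5278, -0.0311, 0.0715]
tool_rot: [-1.944, -2.467, -0.0]
ft_force: [-0.1, 0.1, -0.6]
grip_width: 0.396
grip_force: 0.0
```

{"method": "jog_arm", "body": {
  "rows": "0 0 0 0 0 0 1; 0 0 0 0 0 0 1; 0 0 0 0 0 0 1; 0 0 0 0 0 0 1; 0 0 0 0 0 0 1"
}}

```text
time: 22.95
position: [0.526, -0.0316, 0.0714]
tool_rot: [-1.943, -2.465, 0.004]
ft_force: [-4.9, -0.9, 4.6]
grip_width: 0.237
grip_force: 40.0
```

```bash
python3 go.py .5285 -.0315 .073 13.5
```

```text
t 22.95 pos mm [526.  -31.6  71.4] w 20.6 gf 40.0 F [-4.9 -0.9  4.6]
turn rad [-0.004 -0.001  0.   ] shift cm: toolnow [-0.05  0.24 -0.17] goalframe [-0.05  0.24 -0.16] q [-0.43  0.21  0.48  1.94 -0.11  1.02  0.34]
```

{"method": "jog_arm", "body": {
  "rows": "-0.93 -0.32 0 0 0 0 1; -0.94 -0.04 0 0 0 0 1; -0.94 0.04 0 0 0 0 1; -0.93 0.12 0 0 0 0 1; 0 0 0 0 0 0 1"
}}

```text
time: 23.58
position: [0.535, -0.0691, 0.0714]
tool_rot: [1.946, 2.465, -0.0]
ft_force: [-0.5, 1.0, -0.5]
grip_width: 0.239
grip_force: 40.0
```

```bash
cat > lev.py <<'E'
from h import *
s=ctrl.get_state();p=np.array(s["position"]);a=np.radians(13.2)
C=np.array([.634,-.0255]);Rc=np.array([[np.cos(a),np.sin(a)],[-np.sin(a),np.cos(a)]])
r=Rc@(p[:2]-C);f=Rc@np.array(s["ft_force"])[:2]
ang=np.degrees(np.arctan2(r[1],r[0]))%360
print("t",round(s["time"],2),"clamp-frame mm",np.round(r*1000,1),"radius",round(np.hypot(*r)*1000,1),"ang",round(ang,1),"Fclamp",np.round(f,1),"Fz",round(s["ft_force"][2],1),"z",round(p[2]*1000,1),"w",round(s["grip_width"]*87,1),s["grip_force"])
E
python3 lev.py
```

```text
t 23.57 clamp-frame mm [-106.3  -19.8] radius 108.1 ang 190.6 Fclamp [-0.2  1.1] Fz -0.5 z 71.4 w 20.8 39.993629939854145
```

{"method": "jog_arm", "body": {
  "rows": "-0.92 0.2 0 0 0 0 1; -0.9 0.28 0 0 0 0 1; -0.87 0.36 0 0 0 0 1; -0.83 0.44 0 0 0 0 1; -0.8 0.5 0 0 0 0 1"
}}

```text
time: 24.2
position: [0.5622, -0.1062, 0.0714]
tool_rot: [-1.944, -2.467, 0.0]
ft_force: [-1.9, 3.3, -0.1]
grip_width: 0.24
grip_force: 40.0
```

{"method": "jog_arm", "body": {
  "rows": "-0.75 0.57 0 0 0 0 1; -0.69 0.64 0 0 0 0 1; -0.64 0.69 0 0 0 0 1; -0.57 0.75 0 0 0 0 1; 0 0 0 0 0 0 1"
}}

```text
time: 24.82
position: [0.5946, -0.1259, 0.0715]
tool_rot: [1.944, 2.467, -0.001]
ft_force: [-2.3, 1.9, -0.4]
grip_width: 0.245
grip_force: 40.0
```

```bash
python3 lev.py
```

```text
t 24.82 clamp-frame mm [-61.3 -88.7] radius 107.9 ang 235.4 Fclamp [-1.8  2.4] Fz -0.4 z 71.5 w 21.3 39.995614159852266
```

{"method": "jog_arm", "body": {
  "rows": "-0.5 0.8 0 0 0 0 1; -0.43 0.84 0 0 0 0 1; -0.36 0.87 0 0 0 0 1; -0.28 0.9 0 0 0 0 1; -0.2 0.92 0 0 0 0 1"
}}

```text
time: 25.45
position: [0.6406, -0.133, 0.0715]
tool_rot: [1.945, 2.467, -0.001]
ft_force: [-4.5, -0.3, 0.2]
grip_width: 0.248
grip_force: 40.0
```

{"method": "jog_arm", "body": {
  "rows": "-0.12 0.93 0 0 0 0 1; -0.04 0.84 0 0 0 0 1; 0 0 0 0 0 0 1; 0 0 0 0 0 0 1"
}}

```text
time: 25.95
position: [0.6577, -0.1305, 0.0715]
tool_rot: [1.945, 2.467, -0.001]
ft_force: [-3.8, -2.3, -1.4]
grip_width: 0.242
grip_force: 40.0
```

```bash
python3 lev.py
python3 - <<'E'
from m import *
t,s=imaging.get_image("top"),imaging.get_image("scene")
c=t["img"][165:255,240:380];e=s["img"][220:330,260:420]
cv2.imwrite("pics/w5.png",np.hstack([cv2.resize(c,(420,270),interpolation=cv2.INTER_CUBIC),cv2.resize(e,(380,270),interpolation=cv2.INTER_CUBIC)]))
print("bore/cam/handle px in top",proj(t,(.6065,.097,.128)),proj(t,(.634,-.0255,.059)))
E
```

```text
t 25.95 clamp-frame mm [  -0.9 -107.6] radius 107.6 ang 269.5 Fclamp [-4.2 -1.3] Fz -1.4 z 71.5 w 21.1 39.99805971980095
bore/cam/handle px in top [275.73815076 208.3521309 ] [327.81396348 201.48506484]
```

View pics/w5.png

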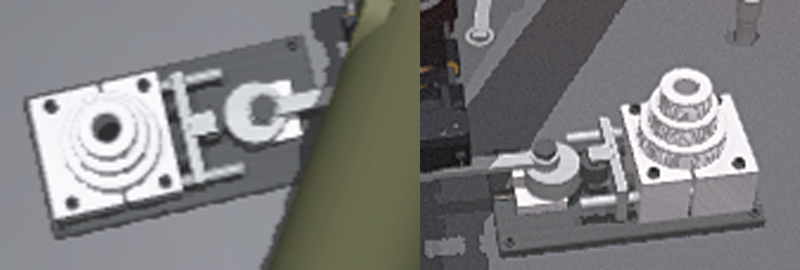

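Run:
```python
from m import *
t=imaging.get_image("top");g=cv2.GaussianBlur(cv2.cvtColor(t["img"],cv2.COLOR_BGR2GRAY),(3,3),0).astype(float)
def edge(p0,p1,z,hw=4,n=60):
    """strongest gradient along normals between two world points, line fit, world bearing"""
    P=[]
    for k in np.linspace(.08,.92,n):
        w=np.array(p0)*(1-k)+np.array(p1)*k;dv=(np.array(p1)-p0);nn=np.array([-dv[1],dv[0]])/np.hypot(*dv)
        offs=np.arange(-9,9.1,.5)/1000
        uv=np.array([proj(t,(*(w+nn*o),z)) for o in offs],np.float32)
        v=cv2.remap(g.astype(np.float32),uv[:,:1],uv[:,1:],cv2.INTER_LINEAR).ravel()
        d=np.abs(np.gradient(v));j=d.argmax()
        if d[j]>3: P.append(w+nn*offs[j])
    P=np.array(P,np.float32);l=cv2.fitLine(P,cv2.DIST_HUBER,0,.001,.001).ravel()
    return len(P),round(np.degrees(np.arctan2(l[1],l[0]))%90,2),np.round(l[2:]*1000,1)
a=np.radians(13.4);B=np.array([.6065,.097]);X=np.array([np.cos(a),np.sin(a)]);Y=np.array([-np.sin(a),np.cos(a)])
c=lambda x,y:B+X*x/1000+Y*y/1000
print("block +x,-x,+y",edge(c(50,5),c(50,60),.062),edge(c(-50,5),c(-50,60),.062),edge(c(-50,60),c(50,60),.062))
for x in(62,-62):
  for y0,y1 in((62,-60),(62,-150)): print("plate",x,y1,edge(c(x,y0),c(x,y1),.012))
```

```text
block +x,-x,+y (60, np.float32(14.16), array([646.6, 139.3], dtype=float32)) (60, np.float32(13.73), array([548.8, 116.7], dtype=float32)) (60, np.float32(13.42), array([595.5, 158. ], dtype=float32))
plate 62 -60 (60, np.float32(14.21), array([663.9, 105.6], dtype=float32))
plate 62 -150 (60, np.float32(15.47), array([677.4,  58.1], dtype=float32))
plate -62 -60 (60, np.float32(13.83), array([543.2,  82.9], dtype=float32))
plate -62 -150 (60, np.float32(13.85), array([556.3,  29.3], dtype=float32))
```

Edge fits give a clamp yaw of about 13.85°, so the lever is roughly 1° short. The swing measured from the rest stop (99.5° of 100.3°) agrees, so I'm nudging it about 2 mm.

{"method": "jog_arm", "body": {
  "rows": "0 0.19 0 0 0 0 1; 0 0 0 0 0 0 1; 0 0 0 0 0 0 1; 0 0 0 0 0 0 1"
}}

```text
time: 26.6
position: [0.6596, -0.13, 0.0715]
tool_rot: [1.945, 2.467, -0.001]
ft_force: [-3.5, -3.6, -2.8]
grip_width: 0.245
grip_force: 40.0
```

```bash
for i in 1 2; do python3 lev.py; done
python3 - <<'E'
from m import *
s=imaging.get_image("scene");w=imaging.get_image("wrist")
e=s["img"][200:330,220:420]
cv2.imwrite("pics/w6.png",np.hstack([cv2.resize(w["img"],(400,300)),cv2.resize(e,(400,300),interpolation=cv2.INTER_CUBIC)]))
E
```

```text
t 26.6 clamp-frame mm [   1.1 -107.6] radius 107.6 ang 270.6 Fclamp [-4.2 -2.7] Fz -2.8 z 71.5 w 21.3 39.99742554500699
t 26.6 clamp-frame mm [   1.1 -107.6] radius 107.6 ang 270.6 Fclamp [-4.2 -2.7] Fz -2.8 z 71.5 w 21.3 39.99742554500699
```

View pics/w6.png

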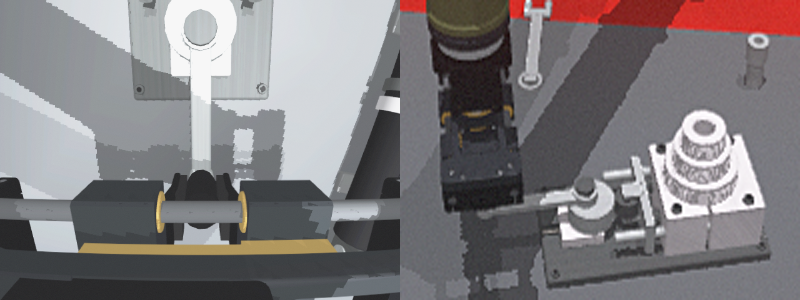

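The wrist view shows the lever straight down the plate's centre line, at x≈201 between the bolts at 139 and 262. The scene view shows the stack still nested and the handle held. Handing in.

```bash
python3 -c "
from bench import ticket;print(ticket.close_job())"
```

```text
the job is handed in; nothing more can be done
None
```

I handed the job in at about 26.6 s of the 64 s allowed: both bushes are nested collar on collar, and the gripper holds the cam lever at about 1.756 rad by my estimate (1.75 is the highest lift).

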